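Snap the denture case lid shut all round

ROBOT

A 6-joint arm with a two-finger parallel gripper is mounted at the origin on the work surface. World frame = base frame: x ahead of the robot, y to its left, z up, the work surface at z = 0. Lengths are in m, angles in rad, forces in N, time in s.
With the tool pointing down it reaches from about 0.225 to 0.875 m from the base axis. Payload 3.4 kg.
Tool frame: the origin (TCP) lies at the very end of the fingers, on their centre line; the grasp point (between the pads) lies 19 mm behind it; z points along the fingers, x is the direction in which the jaws open and shut, and the axes are right-handed (so a half turn about z gives the same grasp; the last joint's range is limited). The gripper opens to 85 mm and grips with 20 to 120 N. Pads are 22 mm wide; open, the fingers measure 114 mm over their backs; the gripper's body (76 mm by 85 mm) begins 54 mm behind the grasp point. The pads swing forward as they close: fully open they stand 13 mm farther back than shut.
Start: joints at [1.059, 0.276, 1.505, -0, 1.361, -0.121], TCP at [0.219, 0.532, 0.231] pointing down, gripper open.
Joint ranges: [-2.89, 2.89], [-0.75, 2.08], [0.22, 2.7], [-1.18, 4.32], [0.11, 2.71], [-2.7, 2.7]. Speed limits (rad/s): [2.57, 2.57, 3.14, 3.14, 3.14, 3.14].

INTERFACE

Orientations are given as [roll, pitch, yaw] about the fixed x, y, z axes, in that order (R = Rz(yaw) Ry(pitch) Rx(roll)).
In Python, from cell import arm, capture, outline_of gives the robot as it stands. The module is installed in compiled form; this text tells all that it offers.
- The arm moves only by the tool arm_command, never from a script. Its argument "motion" is a list of rows, each an object of numbers: "tx", "ty", "tz": the shift along the tool's x, y, z in mm; "rx", "ry", "rz": the turn, a rotation vector about the tool's x, y, z in rad; "grip": the finger opening in mm, from 0 to 85.4. A call has 1 to 12 rows; each row shifts and turns the commanded pose from where the row before left it, along the tool's axes as they then stand; what a row does not reach is not made up. A row lasts 1/10 s, in which the tool goes at most 50 mm and 8.59 degrees, less where a joint would pass 70% of its speed; a pose out of reach is approached as far as the arm can. A call is refused whole if a number of a shift passes 50 or a number of a turn 0.15, either way. A call with a gripper value outside its range is refused whole. The fingers move at their own pace and stop on an object; "grip_force" is the grip in N (left out, the last holds). Time passes only in rows, so rows that do not move let the fingers close. It gives the time, the measured TCP pose, the force and the opening at its end, in the units of the state.
- arm.observe(): the state, without advancing time (a new reading comes with each control period).
- capture(name): name is "scene" or "top" or "wrist"; returns a dict with "color" (480x640x3 uint8, red, green, blue), "vertical_fov" (degrees; the focal length in pixels is half the picture's height over the tangent of half this angle, whatever the lens; pixels are square), "cx", "cy" (the principal point, pixels), "extrinsics" (4x4, takes a point from camera to world coordinates); the wrist camera has in their place "hand_eye" (4x4, takes a point from camera to tool coordinates, whose origin is the TCP and whose axes are the tool frame's). Camera axes: x right, y up, looking along -z (the intrinsics and any distortion apply to the point x, -y, -z); pixel columns grow to the right and rows downward; lengths in m; the calibration is good to about 2 mm. A picture is of the moment at which its call begins: read the wrist's pose just before it. There is no depth.
- arm.sign_off(): hands the job in, once; it reports no verdict.
Trained networks look in the newest picture that a camera, given by its name, has taken for a name from the list of things; names that differ only in an ending like _2 or _b are one class to them, and where a whole thing is asked for, a point or a joint stands for the part that bears it (a point fixed in the world has none). Each returns a list of dicts, best first, with "score" (0 to 1); they miss things now and then, are a little off and sometimes report something else, mostly with a low value. They report only what shows in the picture. A call takes as long as a camera call. They do not tell look-alikes from the thing itself.
- outline_of(thing, camera): "pixels" (480x640 bool, what is visible of it) and "extent" ([left, top, right, bottom] in pixels, round what is visible of it).
The state is a dict: "t": time; "q": joint angles; "joint_velocities": joint speeds; "effort": joint torques, N m; "position": TCP position; "orientation": TCP orientation; "wrist_force": force on the tool from outside, world axes, zero at the start; "wrist_torque": the same for the moment, N m; "grip_width": finger opening in m.
Only numpy, scipy, OpenCV 4.12 (cv2) and the standard library are available. Lean on these libraries where they do the work, as an engineer would, in place of code of your own. Each camera call takes 0.05 s, during which the arm holds its last target.

TASK

Snap the teal denture case shut by pressing down its four raised rim sections one after another until each clicks fully down: begin with the section above the round release button and go round clockwise as seen from above. Only press: do not pick up or shove the case, do not crush it, and leave the dish and the brushes where they are.

Things in the scene. Friction and masses are not known exactly. Their poses are not given: they have to be found in the camera images.
- shelf: fixed white shelf board, 360 mm (x) by 816 mm (y) with 34 mm high lips at its y ends; its top, on which everything stands, is 18 mm above the work surface. Origin: centre of its underside
- case: loose teal denture case on the shelf, about 0.3 kg: a low rounded box 112 mm (x) by 104 mm (y). Origin: centre of its underside, z up. Its lid rim is four separate straight snap sections, one along each side, in slightly lighter teal. A section's top is 52 mm above the case's foot when raised, 46 mm when shut; the lid's middle and corners lie lower, at 41 mm
- case_button (a point): outer end of the round release button, which sticks out 13 mm from the middle of the case's -x side only, 24 mm across, its centre 16 mm above the case's foot; it marks where to begin and needs no touching. Clockwise from above: button side (-x), then the case's +y side, then +x (opposite the button), then -y
- clip1_top (a point): centre of the top face of snap section 1, on the case's -x side, above the release button; centre at (-47, 0) mm in the case frame, 64 mm long along y; 18 mm wide. It sinks 6 mm with the section
- clip1 (a joint): travel of snap section 1 (m): 0 raised, 0.006 snapped shut. It resists with about 8 N at first, less as it sinks, and past 3 mm it snaps down by itself to a hard stop and stays shut
- clip2_top (a point): centre of the top face of snap section 2, on the case's +y side; centre at (0, 43) mm in the case frame, 70 mm long along x; 18 mm wide. It sinks 6 mm with the section
- clip2 (a joint): travel of snap section 2 (m): 0 raised, 0.006 snapped shut. It resists with about 8 N at first, less as it sinks, and past 3 mm it snaps down by itself to a hard stop and stays shut
- clip3_top (a point): centre of the top face of snap section 3, on the case's +x side, opposite the button; centre at (47, 0) mm in the case frame, 64 mm long along y; 18 mm wide. It sinks 6 mm with the section
- clip3 (a joint): travel of snap section 3 (m): 0 raised, 0.006 snapped shut. It resists with about 8 N at first, less as it sinks, and past 3 mm it snaps down by itself to a hard stop and stays shut
- clip4_top (a point): centre of the top face of snap section 4, on the case's -y side; centre at (0, -43) mm in the case frame, 70 mm long along x; 18 mm wide. It sinks 6 mm with the section
- clip4 (a joint): travel of snap section 4 (m): 0 raised, 0.006 snapped shut. It resists with about 8 N at first, less as it sinks, and past 3 mm it snaps down by itself to a hard stop and stays shut
- dish: loose white ceramic trinket dish, round, 96 mm across and 20 mm high, standing on the shelf; origin at the centre of its underside
- hairbrush: loose chrome hairbrush lying bristles down, 204 mm long along its x axis (handle to -x, from -109 to 95 mm), head 58 mm wide, 28 mm high; origin under its neck, on the shelf
- denture_brush: loose white plastic denture brush lying bristles down, 155 mm long along its x axis (from -80 to 75 mm), 16 mm wide, 18 mm high; origin under its middle, on the shelf
Things that resemble listed ones, but are neither listed nor needed, are in the scene too. Of the things like the case, leave any that is orange; of the rest the smaller one is meant.

How it is judged:
By the outcome, as a careful person would: the job done as asked, in the order asked, and still so for the second after the job is handed in, with the robot touching nothing.
It also fails if it takes over 40 s, if anything falls off the work surface, if the arm or the gripper's body presses on something with over 40 N, if the wrist force passes 120 N, or if a joint passes its speed limit or range.

## Working session

There is one attempt and no reset: what is moved stays moved. The work goes in short steps, Python scripts to look and compute and a tool call to move; the robot and the scene stay as the last step left them, time stands still between calls to the robot, and variables do not carry over. Pictures are saved under pics/ and viewed, and the job is handed in when it is done.

Besides the shell and the picture viewer there is one more tool, called by a JSON object that holds its "op" and its "data". arm_command: Moves the arm, as the interface text tells. Its arguments: {"type":"object","properties":{"motion":{"type":"array","items":{"type":"object","properties":{"tx":{"type":"number"},"ty":{"type":"number"},"tz":{"type":"number"},"rx":{"type":"number"},"ry":{"type":"number"},"rz":{"type":"number"},"grip":{"type":"number"}}}},"grip_force":{"type":"number"}},"required":["motion"]}

```bash
mkdir -p pics
python3 - <<'E'
from cell import arm,capture,outline_of
import cv2,numpy as np
print(arm.observe())
for n in ["scene","top"]:
    c=capture(n); cv2.imwrite(f"pics/{n}0.png",c["color"][:,:,::-1])
    print(n,c["vertical_fov"],c["cx"],c["cy"],c["extrinsics"],[k for k in c])
    for th in ["case","case_button","clip1_top","clip2_top"]:
        for d in outline_of(th,n): print(th,d["score"],d["extent"],d["pixels"].sum())
E
```

```text
{'t': 0.0, 'q': array([ 1.05901463e+00,  2.76591566e-01,  1.50614134e+00, -1.02718701e-05,
        1.36068094e+00, -1.20990138e-01]), 'joint_velocities': array([-0.00077262, -0.00218419,  0.00174729,  0.00194968,  0.00060278,
        0.00038327]), 'effort': array([-7.78615340e-04, -4.16770577e+01, -2.45801461e+01, -6.48999753e-05,
        1.08499537e-02,  1.78137901e-05]), 'position': array([0.21877253, 0.53118556, 0.23043839]), 'orientation': array([-3.14138281e+00,  1.80908361e-03,  1.18000711e+00]), 'wrist_force': array([-0.215943  ,  0.01869061, -0.83278409]), 'wrist_torque': array([0.06729384, 0.06164453, 0.0797394 ]), 'grip_width': 0.08568397862090474}
scene 57.57406728791487 319.3465369527572 245.75035262375752 [[-0.47312203 -0.54860759  0.68933682  1.05184586]
 [ 0.88086451 -0.28101046  0.38093416  0.45544994]
 [-0.01527251  0.78744069  0.6162012   0.65776538]
 [ 0.          0.          0.          1.        ]] ['color', 'vertical_fov', 'cx', 'cy', 'extrinsics']
case 0.92 [388.3, 218.1, 451.4, 267.8] 2218
case 0.85 [474.9, 345.2, 633.3, 478.2] 13366
case 0.59 [245.1, 264.7, 3
[... 792 characters left out ...]
.          0.          1.        ]] ['color', 'vertical_fov', 'cx', 'cy', 'extrinsics']
case 0.78 [72.6, 152.8, 168.7, 245.9] 5158
case 0.67 [302.8, 170.3, 366.2, 231.9] 2520
case 0.61 [225.6, 307.0, 290.3, 372.2] 2475
case 0.36 [307.1, 173.0, 326.5, 202.3] 233
case_button 0.92 [226.9, 309.7, 289.2, 372.3] 2541
case_button 0.85 [305.8, 167.3, 364.6, 230.7] 2472
case_button 0.56 [72.2, 155.3, 167.9, 247.5] 5137
clip1_top 0.92 [77.4, 158.3, 113.4, 191.1] 494
clip1_top 0.73 [262.5, 344.4, 282.1, 364.2] 192
clip1_top 0.51 [347.1, 190.2, 360.4, 219.0] 192
clip2_top 0.71 [117.8, 161.3, 153.1, 195.6] 536
clip2_top 0.53 [228.6, 342.7, 254.7, 365.6] 262
clip2_top 0.52 [316.3, 204.0, 342.8, 220.4] 270
```

View pics/scene0.png

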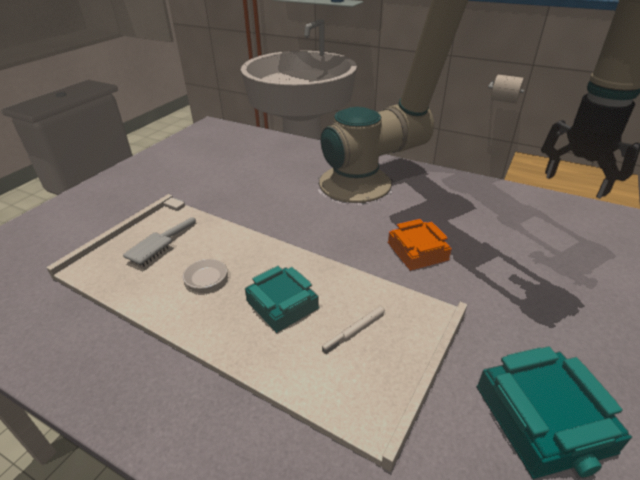

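View pics/top0.png

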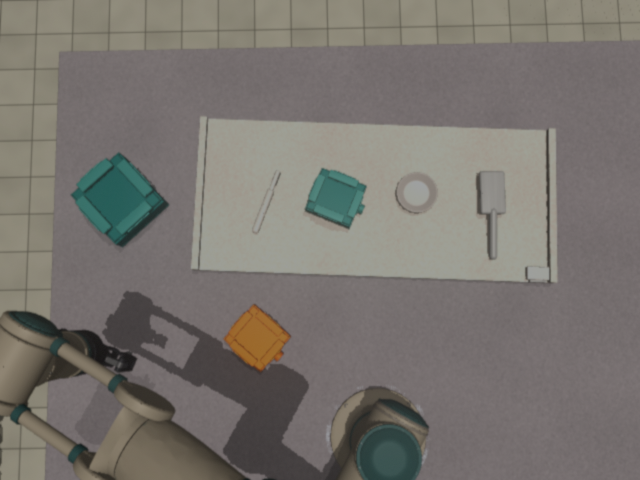

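```bash
cat > h.py <<'E'
import numpy as np,cv2
def K(c):
    f=240/np.tan(np.radians(c["vertical_fov"])/2); return f,c["cx"],c["cy"]
def ray(c,T,u,v):
    f,cx,cy=K(c); d=np.array([(u-cx)/f,-(v-cy)/f,-1.]); return T[:3,3],T[:3,:3]@d
def onz(c,T,u,v,z):
    o,d=ray(c,T,u,v); return o+d*(z-o[2])/d[2]
def proj(c,T,P):
    f,cx,cy=K(c); p=(np.asarray(P)-T[:3,3])@T[:3,:3]; return np.c_[cx+f*p[:,0]/-p[:,2], cy-f*p[:,1]/-p[:,2]]
def toolT(s):
    from scipy.spatial.transform import Rotation as R
    T=np.eye(4);T[:3,:3]=R.from_euler('xyz',s["orientation"]).as_matrix();T[:3,3]=s["position"];return T
def topboxes():
    return [((-47,0),(9,32)),((0,43),(35,9)),((47,0),(9,32)),((0,-43),(35,9))]
def model(x,y,yaw,z0=.018,h=.052):
    out=[]
    for (cx,cy),(a,b) in topboxes():
        q=np.array([(cx-a,cy-b),(cx+a,cy-b),(cx+a,cy+b),(cx-a,cy+b)])/1000
        r=np.array([[np.cos(yaw),-np.sin(yaw)],[np.sin(yaw),np.cos(yaw)]])
        w=q@r.T+[x,y]; out.append(np.c_[w,np.full(4,z0+h)])
    return out
E
python3 - <<'E'
from h import *
from cell import capture
for n,pts in [("top",[("c",335,198,.06),("btn",362,208,.034)]),("scene",[("c",282,290,.06)])]:
    c=capture(n)
    for p in pts: print(n,p[0],onz(c,c["extrinsics"],*p[1:]))
    if n=="top":
        for u,v in [(204,118),(553,129),(193,269),(554,282)]: print(onz(c,c["extrinsics"],u,v,.034))
    im=c["color"][:,:,::-1]
    x,y,w,h=(290,150,100,100) if n=="top" else (235,250,100,100)
    cv2.imwrite(f"pics/{n}z.png",cv2.resize(im[y:y+h,x:x+w],None,fx=6,fy=6,interpolation=2))
E
```

```text
top c [0.53316094 0.08650118 0.06      ]
top btn [0.51374329 0.02397446 0.034     ]
[0.73451208 0.38846637 0.034     ]
[ 0.69253663 -0.42665037  0.034     ]
[0.38008844 0.412003   0.034     ]
[ 0.33605958 -0.40555396  0.034     ]
scene c [0.54130207 0.08734151 0.06      ]
```

View pics/topz.png

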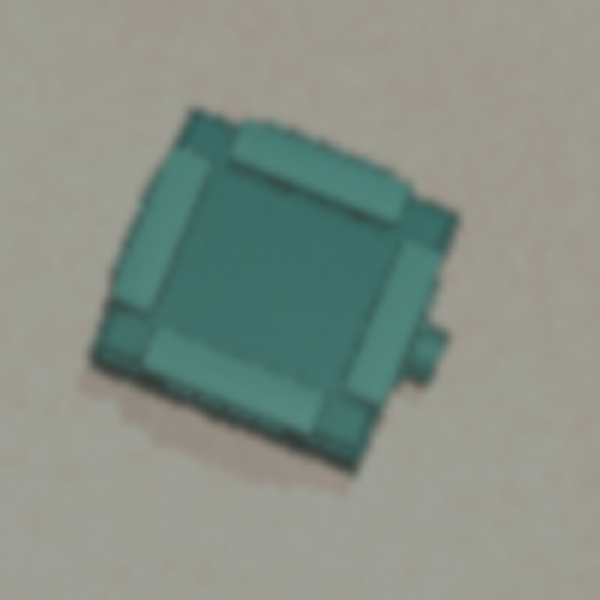

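View pics/scenez.png

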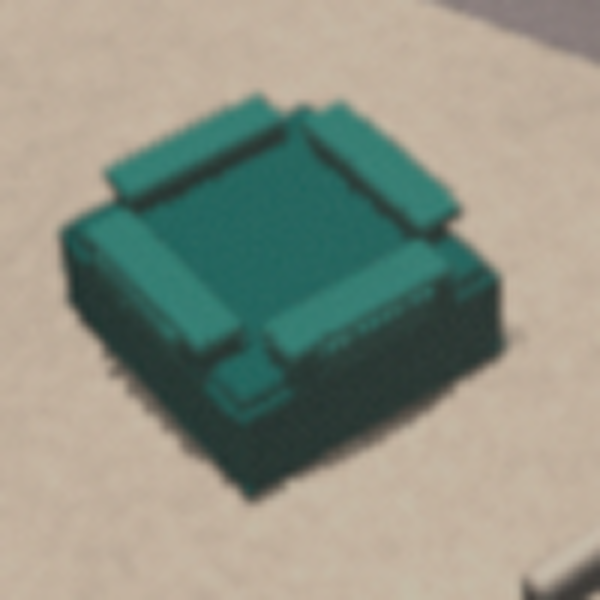

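Run:
```python
from h import *
from cell import capture
D={"top":((290,150),[(395,322),(322,172),(162,230),(232,380)]),"scene":((235,250),[(198,146),(383,163),(360,298),(165,280)])}
# identify: top: btn, world+x side, left(+y), lower(-x)
for n,(o,z) in D.items():
    c=capture(n);P=[onz(c,c["extrinsics"],o[0]+u/6,o[1]+v/6,.07) for u,v in z]
    P=np.array(P);print(n,P.round(4).tolist(),P.mean(0))
    if n=="top":
        a=P[2]-P[0];b=P[3]-P[1];print(np.linalg.norm(a),np.linalg.norm(b),np.arctan2(a[1],a[0]),np.arctan2(b[1],b[0]))
```

```text
top [[0.5174, 0.0405, 0.07], [0.5751, 0.0664, 0.07], [0.554, 0.1268, 0.07], [0.4966, 0.1018, 0.07]] [0.53579623 0.08388133 0.07      ]
0.09378760315910735 0.08610002515087568 1.1700875014727188 2.717681712576325
scene [[0.5242, 0.0441, 0.07], [0.503, 0.1038, 0.07], [0.5608, 0.1293, 0.07], [0.5825, 0.0701, 0.07]] [0.54261545 0.08684322 0.07      ]
```

{"op": "arm_command", "data": {"motion": [{"tx":-24,"ty":39,"grip":0},{"tx":-24,"ty":39},{"tx":-24,"ty":39},{"tx":-24,"ty":39},{"tx":-24,"ty":39},{"tx":-24,"ty":39},{"tx":-24,"ty":39},{"tx":-24,"ty":39},{"tx":-24,"ty":39},{"tx":-24,"ty":39},{"tx":-25,"ty":38},{"tx":-25,"ty":38}]}}

```text
$.motion[0]: bad value
```

{"op": "arm_command", "data": {"motion": [{"tx":0},{"tx":0},{"tx":0}]}}

```text
$.motion[0]: bad value
```

Run:
```python
from h import *
from cell import arm,capture,outline_of
s=arm.observe();c=capture("wrist");print(s["t"],s["position"],s["orientation"],s["grip_width"],s["wrist_force"],s["joint_velocities"].round(3))
print(c["hand_eye"].round(3),c["vertical_fov"],c["cx"],c["cy"])
T=toolT(s)@c["hand_eye"]
im=c["color"][:,:,::-1].copy();cv2.imwrite("pics/w1raw.png",im)
for q in model(.536,.084,1.17): cv2.polylines(im,[proj(c,T,q).round().astype(int)],True,(0,0,255))
for q in model(.5426,.0868,1.17): cv2.polylines(im,[proj(c,T,q).round().astype(int)],True,(255,0,0))
cv2.imwrite("pics/w1.png",im)
```

```text
0.7 [0.21903148 0.53167556 0.23133983] [ 3.14157805e+00 -9.62337864e-05  1.18002704e+00] 0.08558363738970488 [-0.05329142  0.17099463  0.16547426] [-0.001 -0.001 -0.002 -0.002  0.001  0.   ]
[[ 1.     0.     0.001  0.   ]
 [ 0.001 -0.948 -0.318 -0.082]
 [ 0.001  0.318 -0.948 -0.142]
 [ 0.     0.     0.     1.   ]] 59.91471583841333 321.65345761788114 239.96348525923324
```

View pics/w1.png

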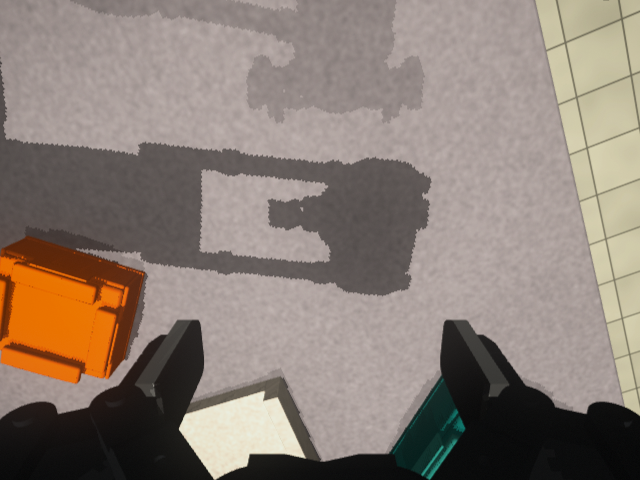

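{"op": "arm_command", "data": {"motion": [{"tx":-24,"ty":42,"tz":0,"rx":0,"ry":0,"rz":0,"grip":0},{"tx":-24,"ty":42,"tz":0,"rx":0,"ry":0,"rz":0,"grip":0},{"tx":-24,"ty":42,"tz":0,"rx":0,"ry":0,"rz":0,"grip":0},{"tx":-24,"ty":42,"tz":0,"rx":0,"ry":0,"rz":0,"grip":0},{"tx":-24,"ty":42,"tz":0,"rx":0,"ry":0,"rz":0,"grip":0},{"tx":-24,"ty":42,"tz":0,"rx":0,"ry":0,"rz":0,"grip":0},{"tx":-24,"ty":42,"tz":0,"rx":0,"ry":0,"rz":0,"grip":0},{"tx":-24,"ty":42,"tz":0,"rx":0,"ry":0,"rz":0,"grip":0},{"tx":-24,"ty":42,"tz":0,"rx":0,"ry":0,"rz":0,"grip":0},{"tx":-24,"ty":42,"tz":0,"rx":0,"ry":0,"rz":0,"grip":0},{"tx":-25,"ty":42,"tz":0,"rx":0,"ry":0,"rz":0,"grip":0},{"tx":-25,"ty":42,"tz":0,"rx":0,"ry":0,"rz":0,"grip":0}], "grip_force": 40}}

```text
t: 1.95
position: [0.5756, 0.0697, 0.2315]
orientation: [3.141, -0.001, 1.18]
wrist_force: [1.2, 0.9, 0.8]
grip_width: -0.0002
```

{"op": "arm_command", "data": {"motion": [{"tx":0,"ty":0,"tz":0,"rx":0,"ry":0,"rz":0,"grip":0},{"tx":0,"ty":0,"tz":0,"rx":0,"ry":0,"rz":0,"grip":0},{"tx":0,"ty":0,"tz":0,"rx":0,"ry":0,"rz":0,"grip":0}]}}

```text
t: 2.25
position: [0.5738, 0.0722, 0.2312]
orientation: [-3.14, -0.0, 1.18]
wrist_force: [-0.8, 0.6, -0.5]
grip_width: 0.0
```

Run:
```python
from h import *
from cell import arm,capture,outline_of
s=arm.observe();c=capture("wrist");print(s["t"],s["position"],s["orientation"],s["grip_width"],s["wrist_force"],s["joint_velocities"].round(3))
T=toolT(s)@c["hand_eye"]
im=c["color"][:,:,::-1].copy();cv2.imwrite("pics/w1raw.png",im)
for q in model(.536,.084,1.17): cv2.polylines(im,[proj(c,T,q).round().astype(int)],True,(0,0,255))
for q in model(.5426,.0868,1.17): cv2.polylines(im,[proj(c,T,q).round().astype(int)],True,(255,0,0))
cv2.imwrite("pics/w1b.png",im)
```

```text
2.25 [0.57383153 0.07223831 0.23116232] [-3.14041907e+00 -3.08108352e-04  1.18033259e+00] 4.0346998764166e-05 [-0.75235569  0.59062269 -0.45219286] [ 0.018 -0.011  0.006 -0.001 -0.003 -0.001]
```

View pics/w1b.png

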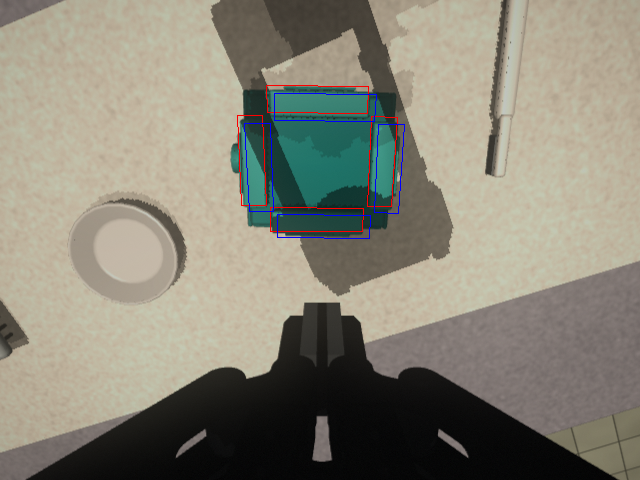

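Run:
```python
import cv2
im=cv2.imread("pics/w1raw.png")
cv2.imwrite("pics/w1z.png",cv2.resize(im[70:245,215:415],None,fx=3.4,fy=3.4,interpolation=2))
```

```text
(no output)
```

View pics/w1z.png

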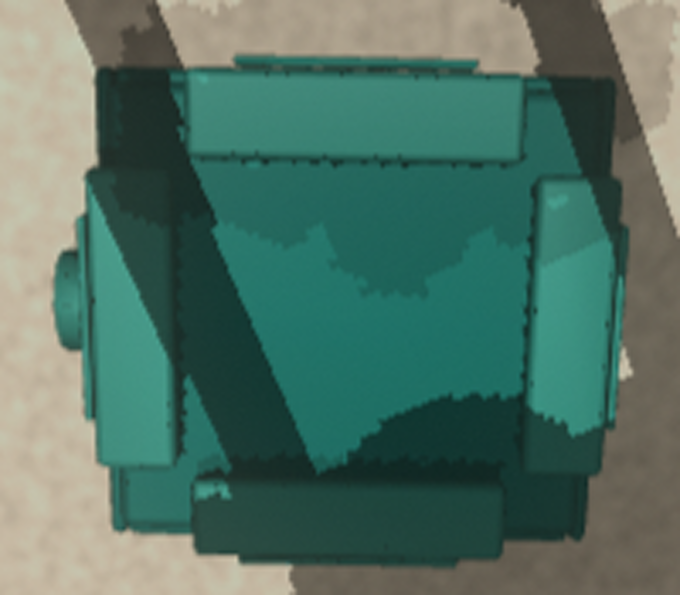

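Run:
```python
from h import *
from cell import arm,capture
from scipy.optimize import least_squares
s=arm.observe();c=capture("wrist");T=toolT(s)@c["hand_eye"]
# order TL,TR,BR,BL ; model order (-,-)=BL,(+,-)=BR,(+,+)=TR,(-,+)=TL
Z=[[(88,170),(168,172),(177,465),(98,465)],[(188,72),(524,78),(520,162),(190,155)],[(540,178),(621,182),(601,474),(526,470)],[(194,480),(502,484),(500,557),(194,552)]]
I=np.array([[q[3],q[2],q[1],q[0]] for q in Z],float).reshape(-1,2)/3.4+[215,70]
f=lambda p:(proj(c,T,np.vstack(model(*p[:3],h=.052+(p[3] if len(p)>3 else 0))))-I).ravel()
r=least_squares(f,[.536,.084,1.17]);print(r.x,np.abs(r.fun).max(),r.fun.reshape(4,4,2).mean(1).round(2))
r2=least_squares(f,[.536,.084,1.17,0]);print(r2.x,np.abs(r2.fun).max())
x,y,w=r.x
for q in model(x,y,w): print(q.mean(0))
R=toolT(s)[:3,:3]
for i,q in enumerate(model(x,y,w)): print(i+1,"tool shift mm",((q.mean(0)-s["position"])@R*1000).round(1))
```

```text
[0.53922847 0.08435171 1.16179131] 2.140759046163865 [[-0.51  0.07]
 [-0.05 -0.59]
 [ 0.21  0.19]
 [ 0.36  0.84]]
[ 0.53983165  0.08405598  1.16178742 -0.00546287] 2.0200470983078844
[0.52053673 0.04122842 0.07      ]
[0.49977524 0.10145267 0.07      ]
[0.55792022 0.12747501 0.07      ]
[0.5786817  0.06725076 0.07      ]
1 tool shift mm [-49.3 -37.1 161.4]
2 tool shift mm [ -1.4 -79.2 161.4]
3 tool shift mm [ 44.7 -35.3 161.4]
4 tool shift mm [ -3.1   6.8 161.3]
```

{"op": "arm_command", "data": {"motion": [{"tx":-24,"ty":-18,"tz":10,"rx":0,"ry":0,"rz":-0.01,"grip":0},{"tx":-24,"ty":-19,"tz":30,"rx":0,"ry":0,"rz":0,"grip":0},{"tx":0,"ty":0,"tz":35,"rx":0,"ry":0,"rz":0,"grip":0},{"tx":0,"ty":0,"tz":35,"rx":0,"ry":0,"rz":0,"grip":0},{"tx":0,"ty":0,"tz":25,"rx":0,"ry":0,"rz":0,"grip":0},{"tx":0,"ty":0,"tz":15,"rx":0,"ry":0,"rz":0,"grip":0},{"tx":0,"ty":0,"tz":5,"rx":0,"ry":0,"rz":0,"grip":0},{"tx":0,"ty":0,"tz":0,"rx":0,"ry":0,"rz":0,"grip":0},{"tx":0,"ty":0,"tz":0,"rx":0,"ry":0,"rz":0,"grip":0}]}}

```text
t: 3.25
position: [0.5229, 0.0415, 0.0773]
orientation: [3.14, -0.001, 1.191]
wrist_force: [-0.5, -0.6, 0.9]
grip_width: -0.0
```

Run:
```python
from h import *
from cell import arm,capture
s=arm.observe();print(s["t"],s["position"],s["wrist_force"])
for n in ["scene","wrist"]:
    c=capture(n);im=c["color"][:,:,::-1]
    if n=="scene": im=cv2.resize(im[230:350,220:380],None,fx=4,fy=4,interpolation=2)
    else: im=im.copy()
    cv2.imwrite(f"pics/{n}2.png",im)
```

```text
3.25 [0.52290297 0.04150859 0.07729279] [-0.50526002 -0.56352757  0.91228033]
```

View pics/scene2.png

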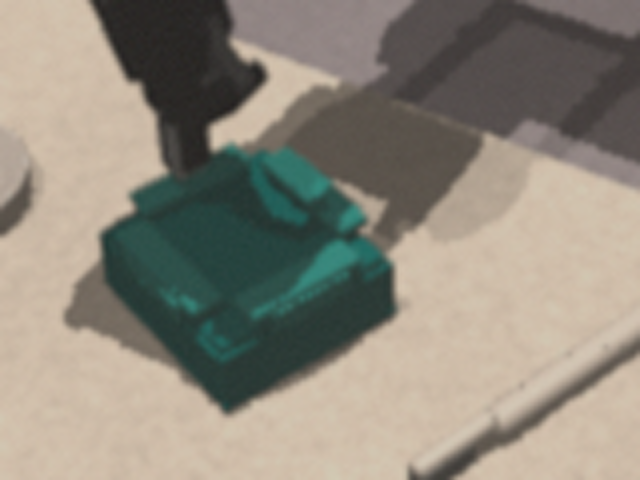

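View pics/wrist2.png

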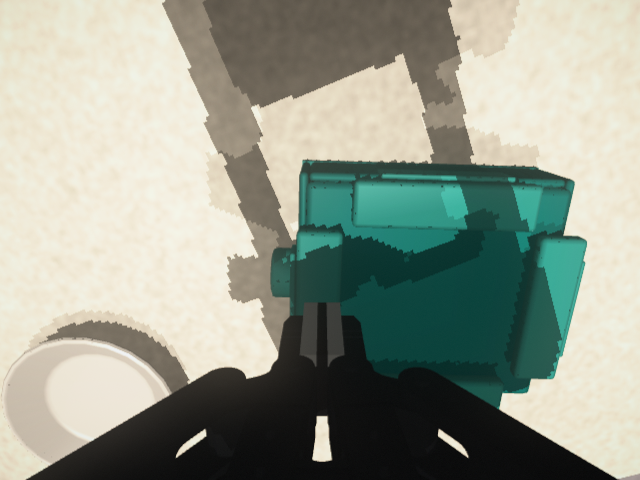

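{"op": "arm_command", "data": {"motion": [{"tx":0,"ty":0,"tz":3,"rx":0,"ry":0,"rz":0,"grip":0},{"tx":0,"ty":0,"tz":3,"rx":0,"ry":0,"rz":0,"grip":0},{"tx":0,"ty":0,"tz":2,"rx":0,"ry":0,"rz":0,"grip":0},{"tx":0,"ty":0,"tz":0,"rx":0,"ry":0,"rz":0,"grip":0}]}}

```text
t: 3.75
position: [0.5225, 0.041, 0.0685]
orientation: [3.141, -0.0, 1.19]
wrist_force: [-0.3, 0.4, 3.0]
grip_width: 0.0002
```

{"op": "arm_command", "data": {"motion": [{"tx":0,"ty":0,"tz":1,"rx":0,"ry":0,"rz":0,"grip":0},{"tx":0,"ty":0,"tz":1,"rx":0,"ry":0,"rz":0,"grip":0},{"tx":0,"ty":0,"tz":1,"rx":0,"ry":0,"rz":0,"grip":0}]}}

```text
t: 4.05
position: [0.5219, 0.041, 0.0649]
orientation: [-3.141, 0.0, 1.19]
wrist_force: [-0.2, 0.1, 1.0]
grip_width: -0.0001
```

{"op": "arm_command", "data": {"motion": [{"tx":0,"ty":0,"tz":1,"rx":0,"ry":0,"rz":0,"grip":0},{"tx":0,"ty":0,"tz":0.5,"rx":0,"ry":0,"rz":0,"grip":0},{"tx":0,"ty":0,"tz":0,"rx":0,"ry":0,"rz":0,"grip":0}]}}

```text
t: 4.35
position: [0.5219, 0.041, 0.064]
orientation: [-3.141, 0.0, 1.19]
wrist_force: [-0.9, -1.0, 4.6]
grip_width: -0.0006
```

{"op": "arm_command", "data": {"motion": [{"tx":0,"ty":0,"tz":1,"rx":0,"ry":0,"rz":0,"grip":0},{"tx":0,"ty":0,"tz":0,"rx":0,"ry":0,"rz":0,"grip":0}]}}

```text
t: 4.55
position: [0.5219, 0.041, 0.0639]
orientation: [-3.141, 0.0, 1.19]
wrist_force: [-2.9, -0.6, 11.4]
grip_width: -0.0
```

{"op": "arm_command", "data": {"motion": [{"tx":0,"ty":0,"tz":-15,"rx":0,"ry":0,"rz":0,"grip":0},{"tx":0,"ty":0,"tz":-10,"rx":0,"ry":0,"rz":0,"grip":0},{"tx":0,"ty":0,"tz":0,"rx":0,"ry":0,"rz":0,"grip":0}]}}

```text
t: 4.85
position: [0.5234, 0.0409, 0.089]
orientation: [3.139, -0.001, 1.19]
wrist_force: [0.5, -0.5, -0.3]
grip_width: -0.0001
```

Run:
```python
from h import *
from cell import arm,capture
s=arm.observe();print(s["t"],s["position"],s["wrist_force"])
for n in ["scene","wrist"]:
    c=capture(n);im=c["color"][:,:,::-1].copy()
    if n=="scene": im=cv2.resize(im[230:350,220:380],None,fx=4,fy=4,interpolation=2)
    else:
        T=toolT(s)@c["hand_eye"]
        for q,h in zip(model(.53923,.08435,1.1618),[0]*4): cv2.polylines(im,[proj(c,T,q).round().astype(int)],True,(0,0,255))
    cv2.imwrite(f"pics/{n}3.png",im)
R=toolT(s)[:3,:3]
for i,q in enumerate(model(.53923,.08435,1.1618)): print(i+1,((q.mean(0)-s["position"])@R*1000).round(1))
```

```text
4.85 [0.52344886 0.04093908 0.08900922] [ 0.48854504 -0.47030122 -0.34438205]
1 [-0.8 -2.9 19. ]
2 [ 47.4 -44.5  18.9]
3 [93.1 -0.2 19.1]
4 [44.9 41.4 19.2]
```

View pics/scene3.png

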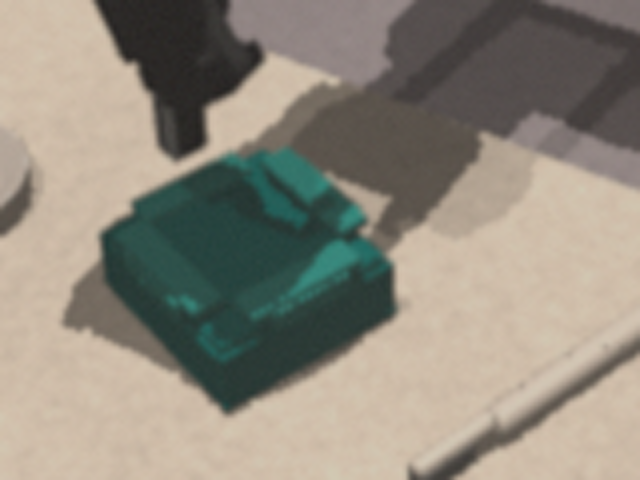

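View pics/wrist3.png

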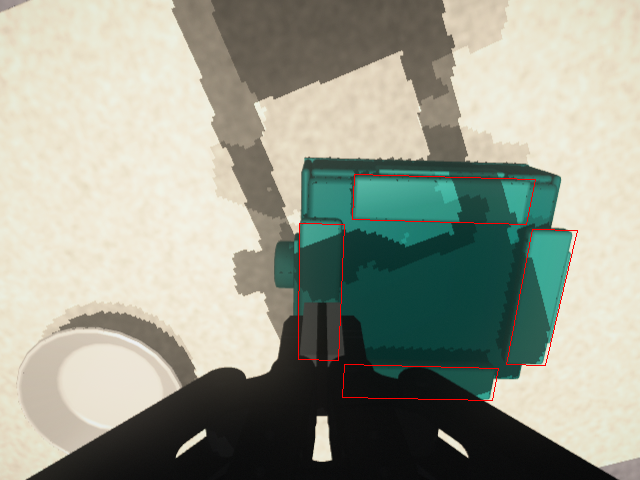

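{"op": "arm_command", "data": {"motion": [{"tx":15,"ty":-14,"tz":0,"rx":0,"ry":0,"rz":0,"grip":0},{"tx":17,"ty":-15,"tz":0,"rx":0,"ry":0,"rz":0,"grip":0},{"tx":15,"ty":-14,"tz":0,"rx":0,"ry":0,"rz":0,"grip":0},{"tx":0,"ty":0,"tz":6,"rx":0,"ry":0,"rz":0,"grip":0},{"tx":0,"ty":0,"tz":6,"rx":0,"ry":0,"rz":0,"grip":0},{"tx":0,"ty":0,"tz":0,"rx":0,"ry":0,"rz":0,"grip":0}]}}

```text
t: 5.55
position: [0.4992, 0.1, 0.0744]
orientation: [-3.14, 0.001, 1.19]
wrist_force: [-0.3, -0.9, 0.8]
grip_width: 0.0006
```

```bash
cat > look.py <<'E'
import sys
from h import *
from cell import arm,capture
k=sys.argv[1]
s=arm.observe();print(s["t"],s["position"],s["wrist_force"])
c=capture("wrist");im=c["color"][:,:,::-1].copy()
T=toolT(s)@c["hand_eye"]
for q in model(.53923,.08435,1.1618): cv2.polylines(im,[proj(c,T,q).round().astype(int)],True,(0,0,255))
cv2.imwrite(f"pics/wrist{k}.png",im)
R=toolT(s)[:3,:3]
for i,q in enumerate(model(.53923,.08435,1.1618)): print(i+1,((q.mean(0)-s["position"])@R*1000).round(1))
E
python3 look.py 4
```

```text
5.55 [0.49920597 0.09995788 0.0744182 ] [-0.26675323 -0.91415488  0.80703003]
1 [-46.6  41.6   4.4]
2 [ 1.6 -0.   4.4]
3 [47.4 44.3  4.3]
4 [-0.8 85.9  4.3]
```

View pics/wrist4.png

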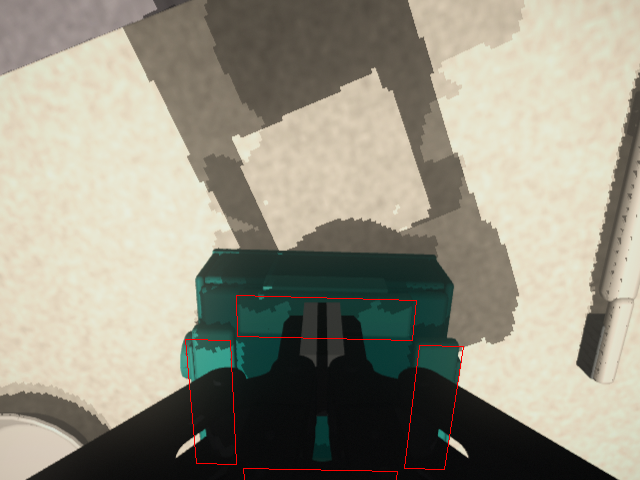

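{"op": "arm_command", "data": {"motion": [{"tx":0,"ty":0,"tz":3,"rx":0,"ry":0,"rz":0,"grip":0},{"tx":0,"ty":0,"tz":2,"rx":0,"ry":0,"rz":0,"grip":0},{"tx":0,"ty":0,"tz":2,"rx":0,"ry":0,"rz":0,"grip":0},{"tx":0,"ty":0,"tz":2,"rx":0,"ry":0,"rz":0,"grip":0},{"tx":0,"ty":0,"tz":1,"rx":0,"ry":0,"rz":0,"grip":0},{"tx":0,"ty":0,"tz":1,"rx":0,"ry":0,"rz":0,"grip":0},{"tx":0,"ty":0,"tz":1,"rx":0,"ry":0,"rz":0,"grip":0},{"tx":0,"ty":0,"tz":0,"rx":0,"ry":0,"rz":0,"grip":0},{"tx":0,"ty":0,"tz":0,"rx":0,"ry":0,"rz":0,"grip":0}]}}

```text
t: 6.5
position: [0.4998, 0.1007, 0.0641]
orientation: [3.141, -0.0, 1.19]
wrist_force: [-1.1, -0.4, 4.5]
grip_width: -0.0002
```

{"op": "arm_command", "data": {"motion": [{"tx":0,"ty":0,"tz":1,"rx":0,"ry":0,"rz":0,"grip":0},{"tx":0,"ty":0,"tz":0,"rx":0,"ry":0,"rz":0,"grip":0}]}}

```text
t: 6.7
position: [0.4998, 0.1007, 0.064]
orientation: [3.141, -0.0, 1.19]
wrist_force: [-3.5, -0.3, 12.3]
grip_width: -0.0001
```

{"op": "arm_command", "data": {"motion": [{"tx":0,"ty":0,"tz":-15,"rx":0,"ry":0,"rz":0,"grip":0},{"tx":0,"ty":0,"tz":-10,"rx":0,"ry":0,"rz":0,"grip":0},{"tx":0,"ty":0,"tz":0,"rx":0,"ry":0,"rz":0,"grip":0}]}}

```text
t: 7.0
position: [0.501, 0.1008, 0.089]
orientation: [3.139, -0.002, 1.19]
wrist_force: [0.0, -0.2, 0.3]
grip_width: 0.0003
```

```bash
python3 look.py 5
```

```text
7.0 [0.5010333  0.10075761 0.08895645] [ 0.00419831 -0.19639294  0.26595518]
1 [-48.   40.2  19. ]
2 [ 0.1 -1.5 19. ]
3 [45.9 42.8 19.2]
4 [-2.3 84.5 19.2]
```

View pics/wrist5.png

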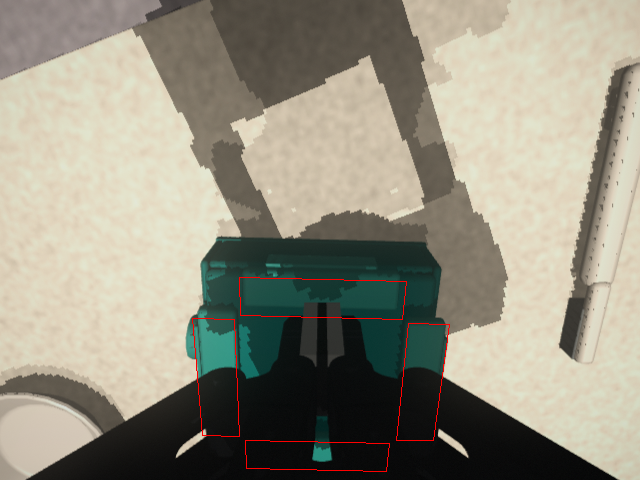

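Section 2 is down (its top now sits below the raised outline), and the case has not moved. On to section 3: shift (45, 43).

{"op": "arm_command", "data": {"motion": [{"tx":15,"ty":14,"tz":0,"rx":0,"ry":0,"rz":0,"grip":0},{"tx":15,"ty":15,"tz":0,"rx":0,"ry":0,"rz":0,"grip":0},{"tx":15,"ty":14,"tz":0,"rx":0,"ry":0,"rz":0,"grip":0},{"tx":0,"ty":0,"tz":6,"rx":0,"ry":0,"rz":0,"grip":0},{"tx":0,"ty":0,"tz":6,"rx":0,"ry":0,"rz":0,"grip":0},{"tx":0,"ty":0,"tz":0,"rx":0,"ry":0,"rz":0,"grip":0}]}}

```text
t: 7.65
position: [0.5538, 0.1259, 0.0739]
orientation: [-3.137, 0.002, 1.19]
wrist_force: [-0.6, -0.3, -0.0]
grip_width: 0.0003
```

```bash
python3 look.py 6
```

```text
7.65 [0.55377657 0.1259082  0.07390045] [-0.60730845 -0.31803699 -0.01981331]
1 [-91.    0.6   4.1]
2 [-42.8 -41.    4.2]
3 [3.  3.3 3.9]
4 [-45.2  44.9   3.8]
```

View pics/wrist6.png

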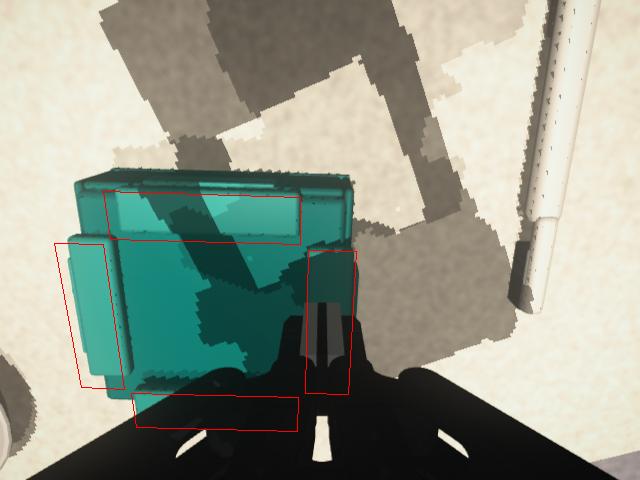

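{"op": "arm_command", "data": {"motion": [{"tx":1,"ty":1,"tz":0,"rx":0,"ry":0,"rz":0,"grip":0},{"tx":0,"ty":0,"tz":3,"rx":0,"ry":0,"rz":0,"grip":0},{"tx":0,"ty":0,"tz":2,"rx":0,"ry":0,"rz":0,"grip":0},{"tx":0,"ty":0,"tz":2,"rx":0,"ry":0,"rz":0,"grip":0},{"tx":0,"ty":0,"tz":2,"rx":0,"ry":0,"rz":0,"grip":0},{"tx":0,"ty":0,"tz":1,"rx":0,"ry":0,"rz":0,"grip":0},{"tx":0,"ty":0,"tz":1,"rx":0,"ry":0,"rz":0,"grip":0},{"tx":0,"ty":0,"tz":1,"rx":0,"ry":0,"rz":0,"grip":0},{"tx":0,"ty":0,"tz":0,"rx":0,"ry":0,"rz":0,"grip":0},{"tx":0,"ty":0,"tz":0,"rx":0,"ry":0,"rz":0,"grip":0}]}}

```text
t: 8.7
position: [0.5578, 0.127, 0.0641]
orientation: [3.141, -0.0, 1.19]
wrist_force: [-1.3, -0.5, 4.3]
grip_width: 0.0001
```

{"op": "arm_command", "data": {"motion": [{"tx":0,"ty":0,"tz":1,"rx":0,"ry":0,"rz":0,"grip":0},{"tx":0,"ty":0,"tz":0,"rx":0,"ry":0,"rz":0,"grip":0}]}}

```text
t: 8.9
position: [0.5578, 0.1271, 0.064]
orientation: [3.141, -0.0, 1.19]
wrist_force: [-2.8, -0.5, 9.7]
grip_width: 0.0003
```

{"op": "arm_command", "data": {"motion": [{"tx":0,"ty":0,"tz":-15,"rx":0,"ry":0,"rz":0,"grip":0},{"tx":0,"ty":0,"tz":-10,"rx":0,"ry":0,"rz":0,"grip":0},{"tx":0,"ty":0,"tz":0,"rx":0,"ry":0,"rz":0,"grip":0}]}}

```text
t: 9.2
position: [0.559, 0.1271, 0.0891]
orientation: [3.139, -0.002, 1.19]
wrist_force: [-0.4, -0.5, -0.3]
grip_width: 0.0001
```

```bash
python3 look.py 7
```

```text
9.2 [0.55904205 0.12711842 0.08909055] [-0.35227473 -0.53931531 -0.25643782]
1 [-94.1  -3.9  18.9]
2 [-45.9 -45.5  18.9]
3 [-0.1 -1.2 19.1]
4 [-48.3  40.4  19.1]
```

View pics/wrist7.png

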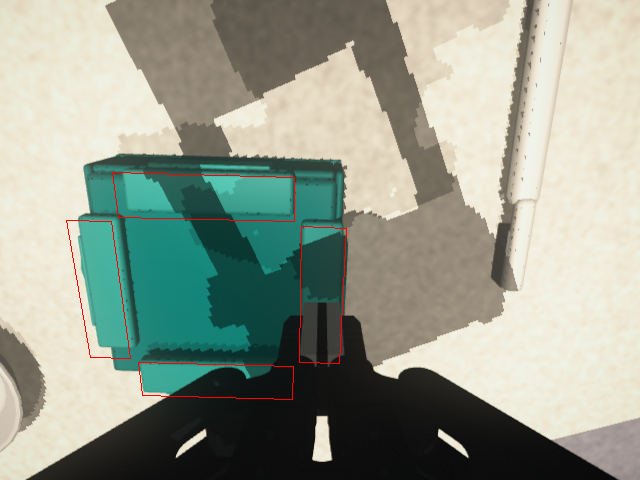

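{"op": "arm_command", "data": {"motion": [{"tx":-16,"ty":13,"tz":0,"rx":0,"ry":0,"rz":0,"grip":0},{"tx":-16,"ty":14,"tz":0,"rx":0,"ry":0,"rz":0,"grip":0},{"tx":-16,"ty":13,"tz":0,"rx":0,"ry":0,"rz":0,"grip":0},{"tx":0,"ty":0,"tz":6,"rx":0,"ry":0,"rz":0,"grip":0},{"tx":0,"ty":0,"tz":6,"rx":0,"ry":0,"rz":0,"grip":0},{"tx":0,"ty":0,"tz":0,"rx":0,"ry":0,"rz":0,"grip":0},{"tx":0,"ty":0,"tz":0,"rx":0,"ry":0,"rz":0,"grip":0}]}}

```text
t: 9.95
position: [0.5763, 0.0684, 0.0752]
orientation: [-3.14, 0.0, 1.191]
wrist_force: [0.7, -0.7, 0.6]
grip_width: 0.0
```

```bash
python3 look.py 8
```

```text
9.95 [0.57627576 0.06835981 0.07515635] [ 0.73070729 -0.71442937  0.64651859]
1 [-45.9 -41.7   5.2]
2 [  2.4 -83.3   5.3]
3 [ 48.1 -39.    5.2]
4 [-0.1  2.7  5.2]
```

View pics/wrist8.png

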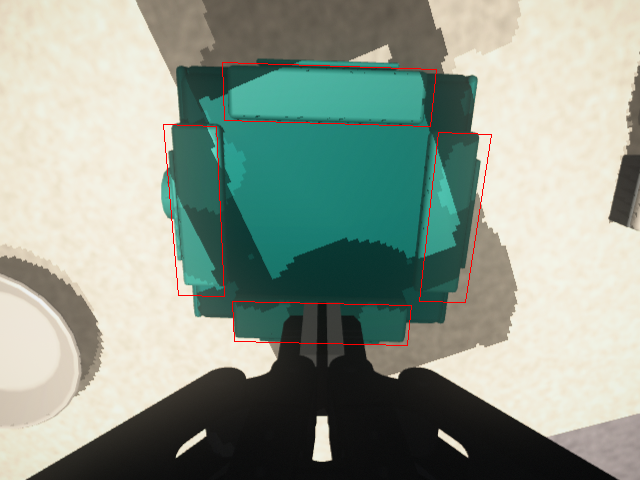

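{"op": "arm_command", "data": {"motion": [{"tx":0,"ty":1,"tz":0,"rx":0,"ry":0,"rz":0,"grip":0},{"tx":0,"ty":0,"tz":3,"rx":0,"ry":0,"rz":0,"grip":0},{"tx":0,"ty":0,"tz":2,"rx":0,"ry":0,"rz":0,"grip":0},{"tx":0,"ty":0,"tz":2,"rx":0,"ry":0,"rz":0,"grip":0},{"tx":0,"ty":0,"tz":2,"rx":0,"ry":0,"rz":0,"grip":0},{"tx":0,"ty":0,"tz":1,"rx":0,"ry":0,"rz":0,"grip":0},{"tx":0,"ty":0,"tz":1,"rx":0,"ry":0,"rz":0,"grip":0},{"tx":0,"ty":0,"tz":1,"rx":0,"ry":0,"rz":0,"grip":0},{"tx":0,"ty":0,"tz":0,"rx":0,"ry":0,"rz":0,"grip":0},{"tx":0,"ty":0,"tz":0,"rx":0,"ry":0,"rz":0,"grip":0}]}}

```text
t: 11.0
position: [0.5779, 0.0671, 0.0641]
orientation: [3.141, -0.0, 1.19]
wrist_force: [-1.7, 0.1, 3.7]
grip_width: -0.0001
```

{"op": "arm_command", "data": {"motion": [{"tx":0,"ty":0,"tz":1,"rx":0,"ry":0,"rz":0,"grip":0},{"tx":0,"ty":0,"tz":0,"rx":0,"ry":0,"rz":0,"grip":0}]}}

```text
t: 11.2
position: [0.578, 0.0671, 0.064]
orientation: [3.141, -0.0, 1.19]
wrist_force: [-2.3, 0.1, 9.5]
grip_width: -0.0001
```

{"op": "arm_command", "data": {"motion": [{"tx":0,"ty":0,"tz":-15,"rx":0,"ry":0,"rz":0,"grip":0},{"tx":0,"ty":0,"tz":-40,"rx":0,"ry":0,"rz":0,"grip":0},{"tx":0,"ty":15,"tz":-40,"rx":0,"ry":0,"rz":0,"grip":0},{"tx":0,"ty":15,"tz":-30,"rx":0,"ry":0,"rz":0,"grip":0},{"tx":0,"ty":0,"tz":0,"rx":0,"ry":0,"rz":0,"grip":0},{"tx":0,"ty":0,"tz":0,"rx":0,"ry":0,"rz":0,"grip":0},{"tx":0,"ty":0,"tz":0,"rx":0,"ry":0,"rz":0,"grip":0}]}}

```text
t: 11.9
position: [0.6043, 0.0562, 0.186]
orientation: [-3.138, 0.001, 1.19]
wrist_force: [-0.1, 0.2, -0.5]
grip_width: -0.0002
```

```bash
python3 look.py 9
python3 - <<'E'
from h import *
from cell import arm,capture
s=arm.observe();c=capture("wrist");T=toolT(s)@c["hand_eye"];im=c["color"][:,:,::-1].copy()
for q in model(.53923,.08435,1.1618,h=.046): cv2.polylines(im,[proj(c,T,q).round().astype(int)],True,(0,255,255))
for q in model(.53923,.08435,1.1618,h=.052): cv2.polylines(im,[proj(c,T,q).round().astype(int)],True,(0,0,255))
cv2.imwrite("pics/fin_w.png",cv2.resize(im[50:280,200:430],None,fx=2.6,fy=2.6,interpolation=2))
for n in ["scene","top"]: cv2.imwrite(f"pics/fin_{n}.png",capture(n)["color"][:,:,::-1])
E
```

```text
11.9 [0.60430558 0.05615464 0.18600274] [-0.08929263  0.15923538 -0.49018017]
1 [-44.9 -71.8 116.3]
2 [   3.3 -113.5  116.4]
3 [ 49.1 -69.2 116.2]
4 [  0.9 -27.5 116.1]
```

View pics/fin_w.png

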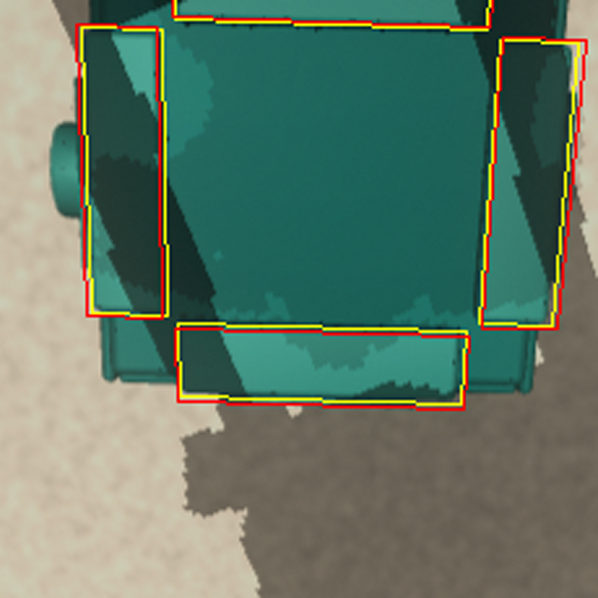

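View pics/fin_scene.png

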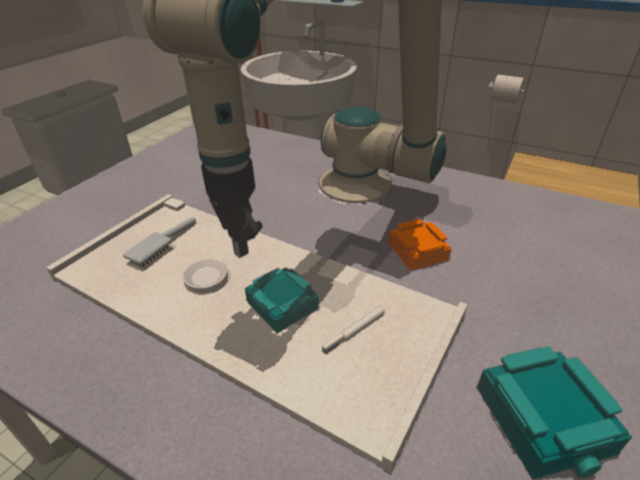

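```bash
python3 -c "
from cell import arm
print(arm.sign_off())"
```

```text
the job is handed in; nothing more can be done
None
```

The small teal case is snapped shut. I pressed its four sections with the closed fingertips in the order asked: button side, then +y, +x and -y. The job is handed in, at about 12 s on the robot's clock.

- **Clicked down:** each section stopped hard with the fingertips at z ≈ 0.064 m, which is the height of a shut section (18 + 46 mm). It held there under 10 to 12 N. In the last wrist picture, sections 1, 3 and 4 fit the shut outline better than the raised one. Section 2 was mostly cut off in that crop, but earlier wrist pictures showed it down.
- **Nothing disturbed:** the case had not visibly moved, and the dish, both brushes and the other cases look unmoved in the last scene picture. The arm was lifted clear (z ≈ 0.19 m) before I handed in.
- **Disagreements:** the first position estimates from the top and scene cameras differed by about 7 mm. I used a wrist-camera fit that fell between them, and the later wrist pictures agreed with it. My first two move calls were refused for leaving out fields, so nothing moved on those.

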